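# Stow the syrup bottle in its lying cradle

## Task

Stow the glass bottle that stands out among the tins on the worktop (not its twin in the far right corner) in the wooden bottle cradle so that it cannot roll off: swing the cradle's keeper bar all the way back, clear of the cradle, then gently lay the bottle on its side in the two V saddles, base close to the heel board (no more than about 2 cm away) and cap out over the open end, and let go of it. Finally swing the keeper bar fully home again, square across the bottle. Leave the other things on the worktop where they stand.

Things in the scene. Friction and masses are not known exactly. Their poses are not given: they have to be found in the camera images.
- syrup_bottle: Tall glass bottle, dark blue label, golden cap, starts upright on the open worktop (a fixed twin in the far right corner stays). 214 mm tall, 0.2 to 0.4 kg. Origin: centre of its base; z runs along it to the cap. Body 56 mm diameter up to 110 mm, shoulder tapering to 36 mm diameter at 158 mm, neck to 30 mm at 183 mm, cap 34 mm diameter from 183 to 213 mm. Centre of mass about 90 mm up.
- bottle_cap (a point): Middle of the bottle's cap, on its axis, 198 mm above the base; a good place to grip (34 mm across).
- cradle: Fixed wooden bottle cradle, lying roughly across the robot's view. Origin: on the worktop, under the laid bottle's axis. y: along the cradle to the heel board; z up; x: away from the robot; the keeper's post is at -x. Base board y -82 to +82, x -68 to +50, 14 mm thick. Heel board y +70 to +80 mm, 72 mm wide, top 70 mm up. The laid bottle's axis is at x = 0, 75 mm up.
- cradle_seat (a point): Where the centre of the laid bottle's base belongs: cradle x 0, y +62, z +75 mm (8 mm from the heel board). Two V saddles carry the bottle's body, at cradle y = +40 and -34 mm: each 24 mm long, sides at 45 degrees, lowest point of the V 36 mm up, tops 71 mm up and 35 mm to each side.
- cradle_cap (a point): Where the middle of the laid bottle's cap (198 mm from its base) belongs: cradle x 0, y -136, z +75 mm, beyond the open end of the base board, with only the worktop below.
- keeper (a joint): Swing of the keeper bar about its upright post, rad: 0 = home, square across the cradle towards +x; grows as the bar swings towards the heel end; 1.57 = parallel to the cradle, clear of it; stop at 1.75. It stays where it is left.
- keeper_grip (a point): Red upright peg at the free end of the keeper bar, for pinching or pushing: 18 mm diameter, rising from the bar's top (119 mm up) to 152 mm; this point is on its axis, 141 mm up, 85 mm from the hinge axis. The bar is an aluminium strip 100 mm by 16 mm, 109 to 119 mm up, 6 mm above the laid bottle.
- keeper_hinge (a point): Point on the keeper's upright hinge axis, 141 mm up; at x = -50, y = +3 mm in the cradle's frame. The peg goes round it from above.
- fruit_tea_tin: Round pink tea tin with a red lid, 69 mm diameter, 118 mm tall, bystander. Origin: centre of its underside.
- cinnamon_jar: Spice jar with a red cap, 45 mm diameter, 106 mm tall, bystander. Origin: centre of its underside.
- jam_jar: Dark jam jar with a gold lid, 68 mm diameter, 88 mm tall, bystander. Origin: centre of its underside.
- tea_tin_silver: Silver rectangular tea tin, 63 x 81 x 112 mm, bystander. Origin: centre of its underside.
- counter_cup: Small patterned cup without handle, 50 mm diameter, 52 mm tall, standing on the worktop, bystander. Origin: centre of its underside.

How it is judged:
By the outcome, as a careful person would: the job done as asked, in the order asked, and still so for the second after the job is handed in, with the robot touching nothing.
It also fails if it takes over 72 s, if anything falls off the work surface, if the arm or the gripper's body presses on something with over 40 N, if the wrist force passes 120 N, or if a joint passes its speed limit or range.

## Robot

A 7-joint arm with a two-finger parallel gripper is mounted at the origin on a cart in front of the work surface, level with it; the furniture and walls round the work are solid. World frame = base frame: x ahead of the robot, y to its left, z up, the work surface at z = 0. Lengths are in mm, angles in rad, forces in N, time in s.
With the tool pointing down it reaches from about 400 to 900 mm from the base axis. Payload 5.6 kg.
Tool frame: the origin (TCP) lies on the centre line of the jaws, within the pads' length; the fingertips stand finger_overhang ahead of it and the grasp point (between the pads) lies 8 mm behind it (finger_overhang is the distance from the TCP to the fingertips, in mm); z points along the fingers, y is the line along which they close (so a half turn about z gives the same grasp; the last joint's range is limited). The gripper opens to 92 mm and grips with 3 to 60 N. Pads are 20 mm wide; open, the fingers measure 128 mm over their backs; the gripper's body (75 mm by 189 mm) begins 69 mm behind the grasp point.
Start: joints at [-1.166, 0.468, -0.012, 1.603, 0.006, 1.071, -0.056], TCP at [281.479, 585.9, 225.592] pointing down, gripper open.
Joint ranges: [-2.53, 2.53], [-0.31, 2.02], [-1.57, 1.55], [0.28, 2.44], [-1.29, 4.43], [0.15, 1.84], [-2.92, 2.92]. Speed limits (rad/s): [2.57, 2.57, 3.14, 3.14, 3.14, 3.14, 3.14].

## Interface

Orientations are given as a unit quaternion [x, y, z, w].
In Python, from cell import * gives the robot as it stands. The module is installed in compiled form; this text tells all that it offers.
- The arm moves only by the tool carry_out, never from a script. Its argument "commands" is one flat list of numbers, 5 for each row, row after row: the shift along the world's x, y, z in m, then the turn about the world's z in degrees, then the closure, from 0 (fully open) to 1 (shut). In form: [tx, ty, tz, roll, claw, tx, ty, tz, roll, claw, ...]. A call has 1 to 8 rows; each row shifts and turns the commanded pose from where the row before left it; what a row does not reach is not made up. A row lasts 1/10 s, in which the tool goes at most 50 mm and 8.59 degrees, less where a joint would pass 70% of its speed; a pose out of reach is approached as far as the arm can. A call is refused whole if a number of a shift passes 0.05 or a number of a turn 8.59, either way. A call with a gripper value outside its range is refused whole. The fingers move at their own pace and stop on an object; "newtons" is the grip in N (left out, the last holds). Time passes only in rows, so rows that do not move let the fingers close. It gives the time, the measured TCP pose, the force, the opening and the grip force at its end, in the units of the state.
- get_obs(): the state, without advancing time (a new reading comes with each control period).
- camera(name): name is "side" or "top"; returns a dict with "color" (480x640x3 uint8, red, green, blue), "range_z" (480x640 float32, mm along the optical axis (not along the pixel's ray), 0 where there is no reading), "fx", "fy", "cx", "cy" (pixels), "view" (4x4, takes a point from world to camera coordinates). Camera axes: x right, y down, z forward; pixel columns grow to the right and rows downward; lengths in mm; the calibration is good to about 2 mm. A picture is of the moment at which its call begins.
- sign_off(): hands the job in; it is judged then, once.
The state is a dict: "t": time; "joint_positions": joint angles; "joint_vel": joint speeds; "effort": joint torques, N m; "tool_pos": TCP position; "tcp_rot": TCP orientation; "ft_force": force on the tool from outside, world axes, zero at the start; "torque": the same for the moment, N m; "gripper_width": finger opening in mm; "grip_force": force on a finger pad.
Only numpy, scipy, OpenCV 4.12 (cv2) and the standard library are available. Lean on these libraries where they do the work, as an engineer would, in place of code of your own. Each camera call takes 0.05 s, during which the arm holds its last target. There are 200 camera calls.

## Working session

There is one attempt and no reset: what is moved stays moved. The work goes in short steps, Python scripts to look and compute and a tool call to move; the robot and the scene stay as the last step left them, time stands still between calls to the robot, and variables do not carry over. Pictures are saved under pics/ and viewed, at most 10 in all, crops included, and the job is handed in when it is done.

Besides the shell and the picture viewer there is one more tool, called after "Request:" by a JSON object that holds its "op" and its "data". carry_out: Moves the arm, as the interface text tells. Its arguments: {"type":"object","properties":{"commands":{"type":"array"},"newtons":{"type":"number"}},"required":["commands"]}

```bash
mkdir -p pics
cat > h.py <<'E'
import numpy as np, cv2
from cell import *
def shot(n,f):
    c=camera(n); np.savez(f'pics/{f}.npz',**c); cv2.imwrite(f'pics/{f}.png',c['color'][...,::-1]); return c
def world(c):
    v,u=np.mgrid[:480,:640]; z=c['range_z'].astype(float)
    p=np.stack([(u-c['cx'])/c['fx']*z,(v-c['cy'])/c['fy']*z,z,np.ones_like(z)],-1)
    w=(p@np.linalg.inv(c['view']).T)[...,:3]; w[z==0]=np.nan; return w
def pix(c,p):
    q=c['view']@np.append(p,1); return q[0]/q[2]*c['fx']+c['cx'],q[1]/q[2]*c['fy']+c['cy']
E
python3 - <<'E'
from h import *
import cell
print([x for x in dir(cell) if x[0]!='_']); o=get_obs(); print(o)
for n in('side','top'):
    c=shot(n,n+'0'); print(n,c['fx'],np.linalg.inv(c['view']).round(2).tolist())
E
```

```text
['MotionError', 'camera', 'finger_overhang', 'get_obs', 'sign_off']
{'t': 0.0, 'joint_positions': array([-1.16599777,  0.46837016, -0.01160457,  1.60363121,  0.00601458,
        1.07138177, -0.05627658]), 'joint_vel': array([-0.0001398 , -0.00150371, -0.00179638, -0.0005051 , -0.00046632,
        0.00099536, -0.00154606]), 'effort': array([ 6.83933777e-04, -5.20575106e+01, -1.16855736e-02, -2.43744385e+01,
       -5.65372116e-02,  1.71730091e-02,  1.55266011e-04]), 'tool_pos': array([281.25874211, 585.37092704, 224.64174381]), 'tcp_rot': array([ 2.22048742e-01,  9.75035171e-01, -8.68644206e-04, -1.28582283e-04]), 'ft_force': array([-0.39281488,  0.33543636,  0.16931012]), 'torque': array([ 0.00244903, -0.00014697, -0.03601716]), 'grip_force': 0.0, 'gripper_width': 92.07628663849482}
side 468.3006476153276 [[0.97, -0.22, 0.11, 384.6], [-0.25, -0.84, 0.48, -591.37], [-0.01, -0.49, -0.87, 1124.13], [0.0, 0.0, 0.0, 1.0]]
top 612.4144212483196 [[-0.02, -0.99, 0.12, 381.35], [-1.0, 0.02, -0.01, -59.75], [0.01, -0.12, -0.99, 1393.24], [0.0, 0.0, 0.0, 1.0]]
```

View pics/top0.png

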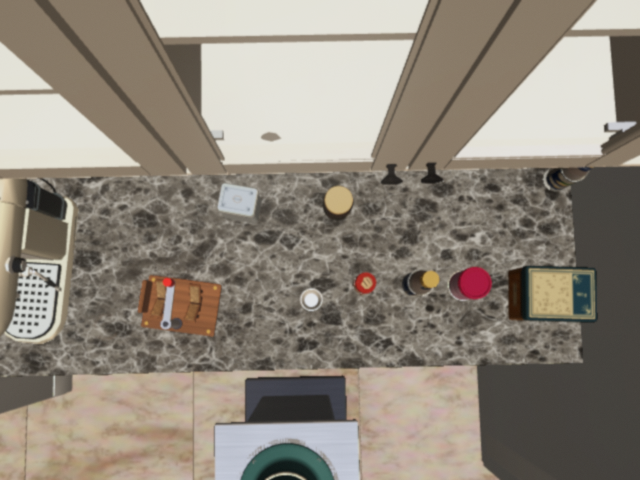

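View pics/side0.png

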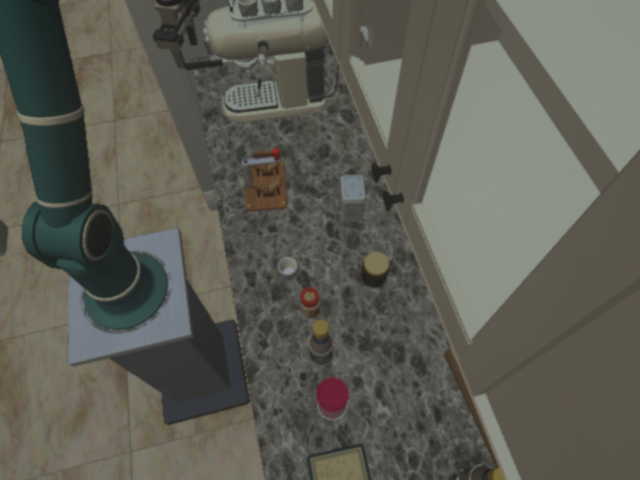

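Run:
```python
from h import *
print(finger_overhang if not callable(finger_overhang) else finger_overhang())
for n in('top0','side0'):
    c=dict(np.load(f'pics/{n}.npz')); w=world(c); rgb=c['color'].astype(int)
    hsv=cv2.cvtColor(c['color'],cv2.COLOR_RGB2HSV)
    X,Y,Z=w[...,0],w[...,1],w[...,2]
    def st(m,name):
        if m.sum(): print(n,name,m.sum(),np.nanmedian(w[m],0).round(1),np.nanmin(w[m],0).round(0),np.nanmax(w[m],0).round(0))
    red=(hsv[...,0]<6)|(hsv[...,0]>174)
    ok=(X>150)&(X<700)&(Y>-500)&(Y<420)
    st(ok&red&(hsv[...,1]>180)&(Z>125)&(Y>100),'peg')
    gold=(hsv[...,0]>10)&(hsv[...,0]<30)&(hsv[...,1]>100)
    st(ok&gold&(Z>185)&(Y<-150),'cap')
    for lo,hi in((8,20),(60,75),(90,200)):
        st(ok&(Z>lo)&(Z<hi)&(Y>120)&(Y<330)&(X<480),f'z{lo}-{hi}')
    m=(ok&(Z>8)&(Z<300)&(Y>-480)&(Y<350)).astype(np.uint8)
    k,l,s,ce=cv2.connectedComponentsWithStats(m)
    for i in range(1,k):
        if s[i,4]>40: st(l==i,f'comp{s[i].tolist()}')
    im=c['color'][...,::-1]
    im=im[255:355,120:240] if n=='top0' else im[140:220,230:300]
    cv2.imwrite(f'pics/crop_{n}.png',cv2.resize(im,None,fx=6,fy=6,interpolation=cv2.INTER_CUBIC))
```

```text
11.0
top0 peg 60 [459.4 226.3 151. ] [453. 218. 144.] [468. 236. 161.]
top0 cap 255 [ 449.2 -293.1  214.1] [ 433. -311.  186.] [ 465. -278.  221.]
top0 z8-20 2237 [407.4 213.4  13.4] [277. 132.   8.] [480. 326.  20.]
top0 z60-75 504 [429.3 266.3  66.4] [368. 175.  60.] [472. 309.  75.]
top0 z90-200 459 [417.9 230.5 118.8] [365. 218.  92.] [468. 248. 161.]
top0 comp[217, 183, 45, 40, 1380] 1380 [627.8  84.4 110.4] [598.  44.   9.] [671. 132. 120.]
top0 comp[323, 186, 30, 35, 818] 818 [ 626.6 -126.9   85.6] [ 600. -160.   10.] [664. -95.  94.]
top0 comp[449, 267, 43, 33, 1119] 1119 [ 443.9 -398.9  113.8] [ 411. -441.    8.] [ 478. -374.  123.]
top0 comp[401, 269, 39, 28, 800] 800 [ 445.6 -282.6  142.4] [ 422. -318.    8.] [ 476. -267.  221.]
top0 comp[352, 273, 25, 22, 418] 418 [ 449.9 -176.1  105.4] [ 429. -202.    8.] [ 473. -157.  113.]
top0 comp[137, 275, 85, 62, 3972] 3972 [415.8 226.4  16.6] [345. 138.   8.] [485. 326. 161.]
top0 comp[300, 289, 23, 22, 308] 308 [422.  -64.2  25.6] [397. -88.   8.] [443. -40.  58.]
side0 peg 19 [456.5 226.4 151. ] [450. 221. 147.] [462. 234. 155.]
[... 274 characters left out ...]
 [468. 249. 157.]
side0 comp[242, 148, 46, 63, 2232] 2232 [416.7 226.8  18.5] [345. 142.   8.] [483. 313. 157.]
side0 comp[340, 175, 26, 45, 1054] 1054 [628.4  64.  108.6] [598.  45.   8.] [672. 136. 117.]
side0 comp[362, 251, 28, 36, 794] 794 [ 627.7 -137.6   84.3] [ 600. -160.    8.] [664. -96.  92.]
side0 comp[279, 257, 19, 23, 324] 324 [420.6 -52.   34.4] [396. -87.   8.] [445. -37.  54.]
side0 comp[301, 287, 19, 31, 514] 514 [ 449.8 -188.9  102. ] [ 429. -200.    8.] [ 474. -154.  112.]
side0 comp[309, 319, 25, 47, 915] 915 [ 446.4 -307.1  138.2] [ 422. -321.    9.] [ 476. -270.  220.]
side0 comp[317, 377, 32, 42, 1068] 1068 [ 443.7 -412.3  114.1] [ 412. -439.    8.] [ 479. -372.  122.]
```

View pics/crop_top0.png

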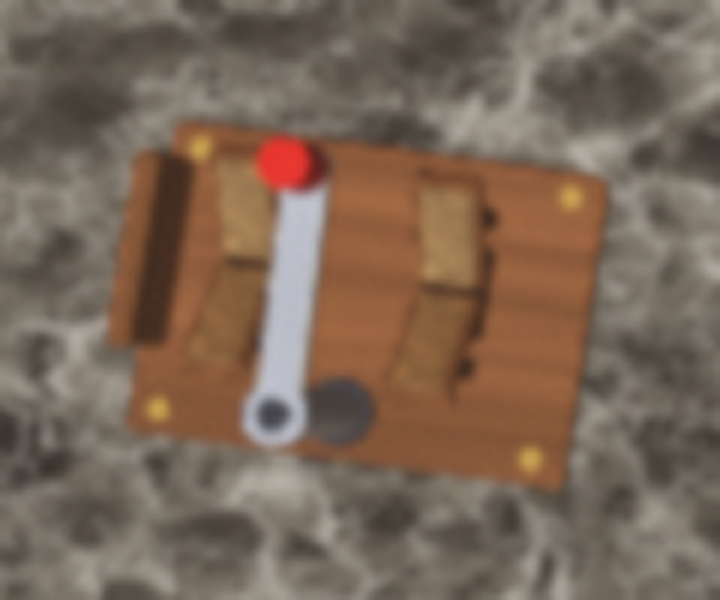

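Run:
```python
from h import *
for n in('top0','side0'):
    c=dict(np.load(f'pics/{n}.npz')); w=world(c); hsv=cv2.cvtColor(c['color'],cv2.COLOR_RGB2HSV)
    X,Y,Z=w[...,0],w[...,1],w[...,2]
    roi=(X>330)&(X<500)&(Y>120)&(Y<330)
    wood=roi&(Z>11)&(Z<17)&(hsv[...,1]>90)
    a=w[roi&(Z>9)&(Z<80)&(hsv[...,1]>90)][:,:2].astype(np.float32)
    (cx,cy),(sw,sh),ang=cv2.minAreaRect(w[wood][:,:2].astype(np.float32)); print(n,'rect',cx,cy,sw,sh,ang)
    heel=roi&(Z>64)&(Z<75)&(Y>285); h=w[heel][:,:2]; d=np.linalg.svd(h-h.mean(0))[2][0]; print('heel',h.mean(0),h.min(0),h.max(0),d,len(h))
    bar=roi&(Z>114)&(Z<124)&(hsv[...,1]<60); b=w[bar][:,:2]; d=np.linalg.svd(b-b.mean(0))[2][0]; t=(b-b.mean(0))@d
    print('bar',b.mean(0),d,np.degrees(np.arctan2(d[1],d[0])),b.mean(0)+d*t.min(),b.mean(0)+d*t.max(),np.median(w[bar][:,2]))
    print('sad',[ (w[m].mean(0).round(1).tolist(),m.sum()) for m in (roi&(Z>66)&(Z<73)&(Y<285)&(X>430)&(Y>215),roi&(Z>66)&(Z<73)&(Y<215)&(X>430),roi&(Z>66)&(Z<73)&(Y<285)&(X<410)&(Y>215),roi&(Z>66)&(Z<73)&(Y<215)&(X<410))])
```

```text
top0 rect 415.15264892578125 227.3409881591797 164.35511779785156 117.29325866699219 80.99049377441406
heel [435.18632419 299.72000218] [401.55460476 291.04782646] [470.30472739 309.19688287] [-0.98716625  0.15969593] 148
bar [407.48583996 232.91611875] [-0.99272505  0.12040338] 173.08461642058649 [453.79703574 227.29923149] [366.42297858 237.89645794] 118.40022691255285
sad [([465.1, 263.4, 68.5], np.int64(28)), ([453.0, 186.3, 68.4], np.int64(46)), ([392.4, 265.3, 68.5], np.int64(41)), ([383.7, 197.9, 68.5], np.int64(41))]
side0 rect 413.89093017578125 226.45989990234375 163.53036499023438 114.3434066772461 80.5263900756836
heel [427.97923384 302.72634842] [401.30768787 295.92336992] [454.1384928  313.21669855] [-0.98823046  0.15297238] 63
bar [407.25916016 234.26827493] [-0.99343755  0.11437584] 173.43237443655246 [467.38524711 227.34587556] [363.91495779 239.25855277] 118.1382037555885
sad [([460.1, 254.7, 67.3], np.int64(3)), ([452.4, 187.2, 68.8], np.int64(18)), ([376.0, 240.2, 69.5], np.int64(9)), ([383.5, 198.1, 68.7], np.int64(20))]
```

Run:
```python
from h import *
for n in('top0','side0'):
    c=dict(np.load(f'pics/{n}.npz')); w=world(c)
    X,Y,Z=w[...,0],w[...,1],w[...,2]
    for x in range(200,520,40):
        m=(X>x)&(X<x+40)&(Y>330)&(Y<800)&(Z>25)
        if m.any(): print(n,x,'Ymin',np.percentile(Y[m],1).round(),'Zmax',Z[m].max().round())
    m=(Z>250)&(X>100)&(Y>-500)&(Y<500); print('high: xmin',np.percentile(X[m],1) if m.any() else None, [(z,np.nanpercentile(X[m&(Z>z)&(Z<z+100)],1).round()) for z in range(250,900,100) if (m&(Z>z)&(Z<z+100)).sum()>20])
```

```text
top0 320 Ymin 497.0 Zmax 61.0
top0 360 Ymin 481.0 Zmax 306.0
top0 400 Ymin 474.0 Zmax 315.0
top0 440 Ymin 442.0 Zmax 323.0
top0 480 Ymin 449.0 Zmax 326.0
high: xmin 481.2429182783184 [(250, np.float64(374.0)), (450, np.float64(593.0)), (550, np.float64(595.0)), (650, np.float64(596.0)), (750, np.float64(596.0)), (850, np.float64(596.0))]
side0 200 Ymin 502.0 Zmax 386.0
side0 240 Ymin 491.0 Zmax 403.0
side0 280 Ymin 517.0 Zmax 405.0
side0 320 Ymin 501.0 Zmax 346.0
side0 360 Ymin 483.0 Zmax 344.0
side0 400 Ymin 477.0 Zmax 369.0
side0 440 Ymin 445.0 Zmax 401.0
side0 480 Ymin 452.0 Zmax 399.0
high: xmin 107.04921003501649 [(250, np.float64(259.0)), (350, np.float64(433.0)), (450, np.float64(112.0)), (550, np.float64(102.0)), (650, np.float64(102.0)), (750, np.float64(595.0)), (850, np.float64(595.0))]
```

Request:
{"op": "carry_out", "data": {"commands": [0.01,-0.03,0,0,0,0.015,-0.045,0,0,0,0.015,-0.045,0,0,0,0.015,-0.045,0,0,0], "newtons": 20}}

```text
t: 0.5
tool_pos: [326.9, 430.4, 226.9]
tcp_rot: [0.212, 0.977, 0.005, -0.004]
ft_force: [1.0, -0.8, -0.1]
gripper_width: 91.8
grip_force: 0.0
```

Request:
{"op": "carry_out", "data": {"commands": [0.025,-0.039,0,0,0,0.025,-0.039,0,0,0,0.025,-0.039,0,0,0,0.025,-0.039,0,0,0,0.023,-0.038,0,0,0,0,0,-0.02,0,0.6,0,0,0,0,0.6]}}

```text
t: 1.2
tool_pos: [458.6, 224.9, 203.7]
tcp_rot: [0.224, 0.975, -0.002, -0.002]
ft_force: [-0.7, -0.2, -0.0]
gripper_width: 78.1
grip_force: 0.0
```

Request:
{"op": "carry_out", "data": {"commands": [0,0.001,-0.03,0,0.6,0,0,-0.025,0,0.6,0,0,-0.012,0,0.6,0,0,0,0,1,0,0,0,0,1,0,0,0,0,1,0,0,0,0,1,0,0,0,0,1]}}

```text
t: 2.0
tool_pos: [460.0, 228.3, 139.5]
tcp_rot: [0.222, 0.975, 0.001, 0.001]
ft_force: [0.7, 0.1, 1.4]
gripper_width: 17.1
grip_force: 20.0
```

```bash
python3 -c "
import numpy as np
a=np.radians(np.linspace(-6,87.4,15)); p=np.c_[np.cos(a),np.sin(a)]*85
q=p.round(0); print(np.diff(q,axis=0).astype(int).tolist())"
```

```text
[[0, 10], [-1, 10], [-2, 10], [-2, 9], [-5, 9], [-5, 9], [-6, 7], [-6, 8], [-8, 6], [-8, 5], [-9, 4], [-10, 4], [-9, 2], [-10, 1]]
```

Request:
{"op": "carry_out", "data": {"commands": [0,0.01,0,0,1,-0.001,0.01,0,0,1,-0.002,0.01,0,0,1,-0.002,0.009,0,0,1,-0.005,0.009,0,0,1,-0.005,0.009,0,0,1,-0.006,0.007,0,0,1]}}

```text
t: 2.7
tool_pos: [439.6, 292.8, 139.4]
tcp_rot: [0.222, 0.975, 0.0, 0.001]
ft_force: [2.5, -3.4, 5.0]
gripper_width: 17.8
grip_force: 20.0
```

Request:
{"op": "carry_out", "data": {"commands": [-0.006,0.008,0,0,1,-0.008,0.006,0,0,1,-0.008,0.005,0,0,1,-0.009,0.004,0,0,1,-0.01,0.004,0,0,1,-0.009,0.002,0,0,1,-0.01,0.001,0,0,1,0,0,0,0,1]}}

```text
t: 3.5
tool_pos: [377.6, 327.0, 139.6]
tcp_rot: [0.22, 0.975, 0.004, 0.001]
ft_force: [2.9, 8.2, -1.0]
gripper_width: 17.6
grip_force: 20.0
```

Request:
{"op": "carry_out", "data": {"commands": [0,0,0,0,0.6,0,0,0,0,0.5,0,0,0.03,0,0,0,0,0.04,0,0,0.005,-0.04,0.04,-4,0,0.005,-0.045,0.03,-7,0,0.005,-0.045,0.02,-7,0,0.005,-0.045,0,-7,0]}}

```text
t: 4.3
tool_pos: [397.9, 154.1, 293.5]
tcp_rot: [0.43, 0.903, 0.002, 0.001]
ft_force: [1.1, 0.2, 0.3]
gripper_width: 79.2
grip_force: 0.0
```

Request:
{"op": "carry_out", "data": {"commands": [0.005,-0.045,0,-7,0,0.005,-0.045,0,-7,0,0.005,-0.045,0,-7,0,0.005,-0.045,0,-7,0,0.005,-0.045,0,-7,0,0.005,-0.045,0,-5,0,0.005,-0.045,0,-5,0,0,0,0,0,0]}}

```text
t: 5.1
tool_pos: [431.2, -165.1, 291.2]
tcp_rot: [0.745, 0.667, -0.001, 0.0]
ft_force: [0.0, 0.3, 1.1]
gripper_width: 91.7
grip_force: 0.0
```

Run:
```python
from h import *
o=get_obs(); print(o['tool_pos'],o['tcp_rot'],o['t'],o['gripper_width'])
c=shot('top','top1'); w=world(c); hsv=cv2.cvtColor(c['color'],cv2.COLOR_RGB2HSV)
X,Y,Z=w[...,0],w[...,1],w[...,2]
red=((hsv[...,0]<6)|(hsv[...,0]>174))&(hsv[...,1]>180)&(X>300)&(X<520)&(Y>150)&(Y<400)&(Z>130)&(Z<165)
print(red.sum(),np.median(w[red],0) if red.any() else '')
```

```text
[ 431.23017198 -165.08061739  291.23218844] [ 7.45001961e-01  6.67061433e-01 -1.01400449e-03  3.06596113e-04] 5.1 91.66257062694379
55 [385.36123484 319.63443346 151.21210666]
```

View pics/top1.png

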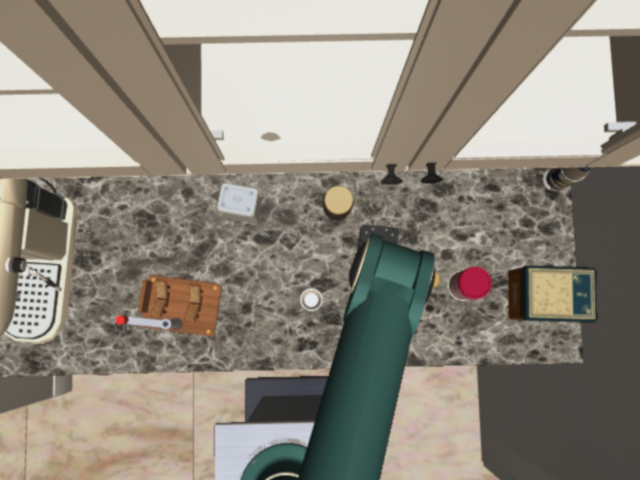

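Request:
{"op": "carry_out", "data": {"commands": [0.005,-0.043,0,-2.6,0,0.006,-0.043,0,0,0,0.007,-0.043,0,0,0,0,0,-0.035,0,0,0,0,-0.035,0,0,0,0,-0.025,0,0,0,0,-0.006,0,0,0,0,0,0,0]}}

```text
t: 5.95
tool_pos: [450.3, -287.2, 189.6]
tcp_rot: [0.756, 0.655, -0.0, -0.001]
ft_force: [0.1, -0.6, -0.4]
gripper_width: 92.2
grip_force: 0.0
```

Run:
```python
from h import *
o=get_obs(); print(o['tool_pos'],o['tcp_rot'],o['ft_force'])
c=shot('side','side2'); im=c['color'][...,::-1][260:440,230:430]; cv2.imwrite('pics/side2c.png',cv2.resize(im,None,fx=3,fy=3,interpolation=cv2.INTER_CUBIC))
```

```text
[ 450.25155607 -287.15913676  189.635437  ] [ 7.55700965e-01  6.54915316e-01 -3.27892986e-04 -1.36844490e-03] [ 0.08518287 -0.61666299 -0.42163123]
```

View pics/side2c.png

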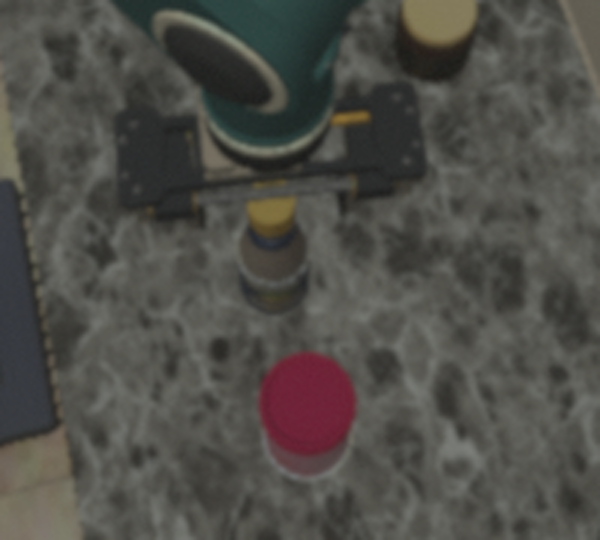

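Request:
{"op": "carry_out", "data": {"commands": [-0.001,-0.007,0,0,0,0,0,0,0,1,0,0,0,0,1,0,0,0,0,1,0,0,0,0,1,0,0,0,0,1,0,0,0,0,1,0,0,0,0,1], "newtons": 25}}

```text
t: 6.8
tool_pos: [449.5, -295.7, 190.4]
tcp_rot: [0.756, 0.654, -0.0, -0.0]
ft_force: [-1.0, 0.6, 0.9]
gripper_width: 37.8
grip_force: 0.0
```

Request:
{"op": "carry_out", "data": {"commands": [0,0,0,0,1,0,0,0,0,1,0,0,0.01,0,1,0,0,0.03,0,1,0.02,0.005,0.03,0,1,0.025,0.02,0.01,0,1,0.025,0.03,0,0,1,0,0.035,0,0,1]}}

```text
t: 7.6
tool_pos: [522.4, -204.6, 271.2]
tcp_rot: [0.756, 0.655, 0.0, 0.001]
ft_force: [-0.7, 0.7, -3.1]
gripper_width: 32.9
grip_force: 25.0
```

Request:
{"op": "carry_out", "data": {"commands": [0,0.04,0,0,1,0,0.04,0,0,1,0,0.04,0,0,1,0,0.04,0,0,1,0,0.04,0,0,1,0,0.04,0,0,1,0,0.03,0,0,1,0,0.025,0,0,1]}}

```text
t: 8.4
tool_pos: [519.0, 91.5, 270.6]
tcp_rot: [0.756, 0.655, -0.0, -0.0]
ft_force: [-0.3, -0.4, -3.6]
gripper_width: 33.1
grip_force: 25.0
```

Request:
{"op": "carry_out", "data": {"commands": [0,0.03,-0.03,0,1,0,0,-0.03,0,1,0,0,-0.015,0,1,0,0,-0.003,0,1,0,0,-0.002,0,1,0,0,0,0,1]}}

```text
t: 9.0
tool_pos: [520.1, 119.2, 191.3]
tcp_rot: [0.756, 0.654, 0.001, 0.0]
ft_force: [-0.2, -0.3, -4.0]
gripper_width: 33.2
grip_force: 25.0
```

```bash
python3 -c "
import numpy as np
t=np.radians(np.r_[0:72.1:4]); s=28*np.cos(t)-198*np.sin(t); z=198*np.cos(t)+28*np.sin(t)
p=np.c_[.155*(s-28),.988*(s-28),z-198].round(0)/1000
d=np.diff(p,axis=0).round(3)
for i in range(0,18,6): print([v for r in d[i:i+6] for v in (*r.tolist(),0,1)])"
```

```text
[-0.002, -0.014, 0.001, 0, 1, -0.002, -0.013, 0.001, 0, 1, -0.002, -0.014, -0.001, 0, 1, -0.003, -0.014, -0.001, 0, 1, -0.002, -0.014, -0.002, 0, 1, -0.002, -0.013, -0.004, 0, 1]
[-0.002, -0.013, -0.004, 0, 1, -0.002, -0.013, -0.005, 0, 1, -0.002, -0.012, -0.006, 0, 1, -0.002, -0.012, -0.007, 0, 1, -0.002, -0.012, -0.008, 0, 1, -0.001, -0.011, -0.009, 0, 1]
[-0.002, -0.01, -0.009, 0, 1, -0.001, -0.009, -0.01, 0, 1, -0.002, -0.009, -0.011, 0, 1, -0.001, -0.008, -0.011, 0, 1, -0.001, -0.008, -0.012, 0, 1, -0.001, -0.006, -0.012, 0, 1]
```

Request:
{"op": "carry_out", "data": {"commands": [0,0,-0.002,0,1,0,0,0,0,1], "newtons": 10}}

```text
t: 9.2
tool_pos: [520.8, 119.8, 190.3]
tcp_rot: [0.756, 0.654, 0.002, 0.0]
ft_force: [-1.9, 0.8, 5.6]
gripper_width: 33.3
grip_force: 10.0
```

Request:
{"op": "carry_out", "data": {"commands": [-0.002,-0.014,0.001,0,1,-0.002,-0.013,0,0,1,-0.002,-0.014,0,0,1,-0.003,-0.014,-0.001,0,1,-0.002,-0.014,-0.002,0,1,-0.002,-0.013,-0.004,0,1]}}

```text
t: 9.8
tool_pos: [506.6, 35.6, 182.5]
tcp_rot: [0.756, 0.654, 0.0, 0.0]
ft_force: [-0.4, -0.6, 3.2]
gripper_width: 33.2
grip_force: 10.0
```

Run:
```python
from h import *
o=get_obs(); print(o['tool_pos'],o['ft_force'])
c=shot('side','side3'); im=c['color'][...,::-1][150:330,230:430]; cv2.imwrite('pics/side3c.png',cv2.resize(im,None,fx=3,fy=3,interpolation=cv2.INTER_CUBIC))
```

```text
[506.59737488  35.64129163 182.53712463] [-0.41065359 -0.55872721  3.2308784 ]
```

View pics/side3c.png

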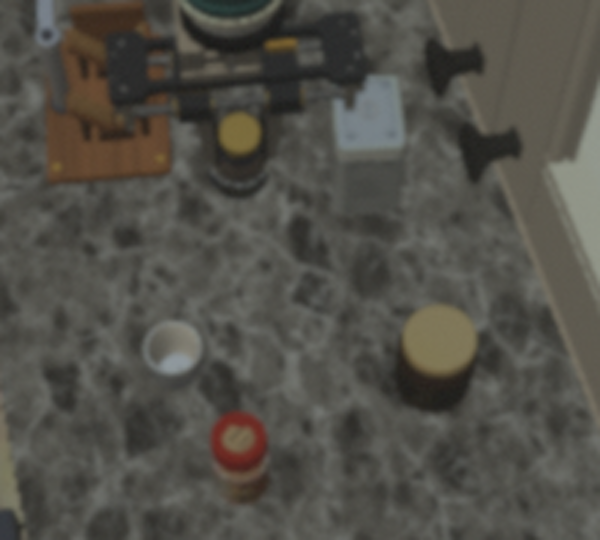

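Request:
{"op": "carry_out", "data": {"commands": [-0.002,-0.013,-0.004,0,1,-0.002,-0.013,-0.005,0,1,-0.002,-0.012,-0.006,0,1,-0.002,-0.012,-0.007,0,1,-0.002,-0.012,-0.008,0,1,-0.001,-0.011,-0.009,0,1]}}

```text
t: 10.45
tool_pos: [495.0, -36.7, 142.7]
tcp_rot: [0.756, 0.654, -0.0, -0.0]
ft_force: [0.5, -0.6, 0.0]
gripper_width: 33.2
grip_force: 10.0
```

Request:
{"op": "carry_out", "data": {"commands": [-0.002,-0.01,-0.009,0,1,-0.001,-0.009,-0.01,0,1,-0.002,-0.009,-0.011,0,1,-0.001,-0.008,-0.011,0,1,-0.001,-0.008,-0.012,0,1,-0.001,-0.006,-0.012,0,1,0,0,0,0,1]}}

```text
t: 11.15
tool_pos: [486.1, -87.1, 76.9]
tcp_rot: [0.757, 0.654, -0.001, -0.001]
ft_force: [0.8, -2.3, -0.1]
gripper_width: 33.2
grip_force: 10.0
```

Run:
```python
from h import *
o=get_obs(); print(o['tool_pos'],o['ft_force'])
for n in('top','side'):
    c=shot(n,n+'4'); w=world(c); X,Y,Z=w[...,0],w[...,1],w[...,2]
    m=(X>465)&(X<560)&(Y>-130)&(Y<200)&(Z>8)&(Z<130)
    for y in range(-120,140,20):
        k=m&(Y>y)&(Y<y+20)
        if k.sum()>5: print(n,y,k.sum(),np.median(X[k]).round(),X[k].min().round(),X[k].max().round(),np.percentile(Z[k],95).round())
```

```text
[486.11092541 -87.11876436  76.86195855] [ 0.80629445 -2.34652507 -0.06126599]
top -40 18 514.0 504.0 523.0 91.0
top -20 179 504.0 474.0 529.0 91.0
top 0 230 501.0 475.0 532.0 89.0
top 20 235 505.0 478.0 535.0 82.0
top 40 228 508.0 481.0 539.0 74.0
top 60 224 511.0 485.0 542.0 68.0
top 80 216 514.0 489.0 543.0 62.0
top 100 68 513.0 493.0 541.0 56.0
side -120 19 506.0 483.0 516.0 116.0
side -100 205 489.0 465.0 519.0 120.0
side -80 25 489.0 469.0 506.0 122.0
side -60 9 481.0 477.0 506.0 91.0
```

Request:
{"op": "carry_out", "data": {"commands": [0,0,0,0,1,0,0,0,0,1,0,0,0.01,0,1,0,0,0.02,0,1,0,0,0.03,0,1,0,0,0.03,0,1,0,0,0.02,0,1,0,0,0,0,1], "newtons": 50}}

```text
t: 12.05
tool_pos: [489.1, -85.2, 191.3]
tcp_rot: [0.756, 0.655, 0.002, 0.001]
ft_force: [0.7, 0.2, -3.5]
gripper_width: 32.2
grip_force: 50.0
```

```bash
cat > tilt.py <<'E'
from h import *
import sys
o=get_obs(); p=o['tool_pos']; print(p,o['ft_force'],o['grip_force'])
c=shot('top',sys.argv[1]); w=world(c)
R=np.array([[.988,-.155],[.155,.988]]) # rows: cradle x, y
d=(w[...,:2]-p[:2])@R.T; a,s,Z=d[...,0],d[...,1],w[...,2]
m=(abs(a)<6)&(s>40)&(s<230)&(Z>float(sys.argv[2]))
for q in range(40,230,10):
    k=m&(s>=q)&(s<q+10)
    if k.sum()>3: print(q+5,np.median(Z[k]).round(1),k.sum())
E
python3 tilt.py top5 60
```

```text
[489.1309172  -85.24770788 191.29579661] [ 0.65131798  0.22604106 -3.48199424] 49.9773645401001
45 537.2 47
65 200.6 23
75 200.1 30
85 198.6 33
95 194.0 29
105 192.3 30
115 188.2 28
125 184.5 31
135 180.9 28
145 176.8 31
155 173.5 28
165 168.6 29
175 165.4 24
185 161.4 31
195 156.7 13
```

Request:
{"op": "carry_out", "data": {"commands": [-0.009,0.018,0,0,1,-0.015,0.03,0,0,1,-0.015,0.03,0,0,1,-0.015,0.03,0,0,1,-0.015,0.03,0,0,1,-0.012,0.024,0,0,1,-0.006,0.012,0,0,1,0,0,0,0,1]}}

```text
t: 12.9
tool_pos: [398.3, 89.8, 187.2]
tcp_rot: [0.755, 0.656, -0.002, -0.001]
ft_force: [-0.6, -0.1, -4.1]
gripper_width: 32.9
grip_force: 50.0
```

```bash
python3 tilt.py top6 90
```

```text
[398.30011257  89.76018964 187.17177585] [-0.63833314 -0.14271365 -4.07083067] 49.970916509628296
45 547.8 28
135 176.1 22
145 172.3 31
155 168.4 24
165 164.3 29
175 160.2 25
185 155.6 29
195 151.6 13
```

View pics/top6.png

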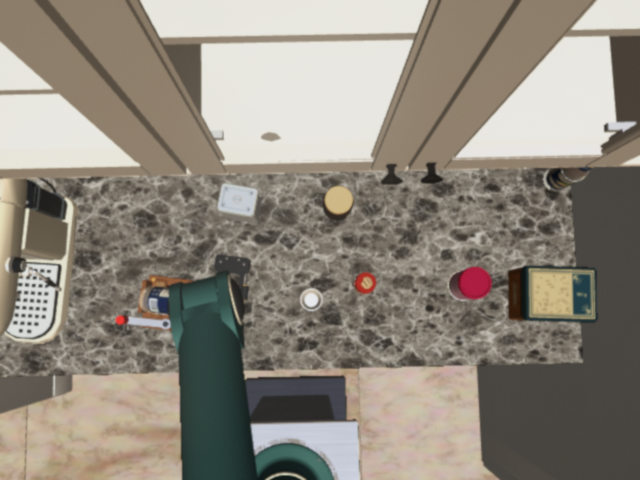

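```bash
cat > lat.py <<'E'
from h import *
import sys
R=np.array([[.988,-.155],[.155,.988]])
c=shot('top',sys.argv[1]) if len(sys.argv)>3 else dict(np.load(f'pics/{sys.argv[1]}.npz')); w=world(c); o=get_obs(); print(o['tool_pos'],(o['tool_pos'][:2]-[423.7,225.5])@R.T,o['ft_force'])
d=(w[...,:2]-[423.7,225.5])@R.T; a,s,Z=d[...,0],d[...,1],w[...,2]
print('s max',[(z,s[(abs(a)<6)&(Z>z)&(s<110)].max().round(1)) for z in (80,100,120)])
for q in range(-70,70,10):
    k=(s>=q)&(s<q+10)&(abs(a)<60)&(a>-34)&(Z>float(sys.argv[2]))&(Z<200)
    if k.sum()>15:
        A=a[k];z=Z[k]; f=np.polyfit(A,z+0.9*(s[k]-q)*0,2); print(q+5,A.min().round(1),A.max().round(1),'crest',(-f[1]/2/f[0]).round(1),z.max().round(1))
E
python3 lat.py top6 120
```

```text
[399.24064813  88.52144896 187.41959811] [  -2.93416424 -139.12600796] [ 0.07282333 -0.13925976 -2.33566625]
s max [(80, np.float64(57.7)), (100, np.float64(57.7)), (120, np.float64(57.7))]
-5 -30.8 19.2 crest -3.5 182.8
5 -29.9 23.2 crest -3.2 178.7
15 -30.8 24.3 crest -2.9 174.6
25 -30.4 23.3 crest -3.0 169.6
35 -29.9 24.2 crest -3.2 166.9
45 -30.6 23.0 crest -2.8 161.5
55 -25.5 19.6 crest -3.8 158.4
```

Request:
{"op": "carry_out", "data": {"commands": [0.003,0.003,-0.015,0,1,0,0,-0.015,0,1,0,0,-0.008,0,1,0,0,-0.004,0,1,0,0,0,0,1]}}

```text
t: 13.45
tool_pos: [403.3, 90.5, 146.0]
tcp_rot: [0.757, 0.654, -0.001, 0.0]
ft_force: [-0.1, -0.4, -3.0]
gripper_width: 32.6
grip_force: 50.0
```

Request:
{"op": "carry_out", "data": {"commands": [0,0,-0.004,0,1,0,0,-0.003,0,1,0,0,-0.003,0,1,0,0,0,0,1]}}

```text
t: 13.85
tool_pos: [403.3, 91.3, 136.2]
tcp_rot: [0.756, 0.654, -0.0, -0.0]
ft_force: [-0.3, 0.3, -3.7]
gripper_width: 32.6
grip_force: 50.0
```

Request:
{"op": "carry_out", "data": {"commands": [0,0,-0.003,0,1,0,0,-0.002,0,1,0,0,-0.002,0,1,0,0,0,0,1]}}

```text
t: 14.25
tool_pos: [403.3, 91.2, 129.2]
tcp_rot: [0.756, 0.654, -0.0, -0.0]
ft_force: [-1.2, -0.6, -1.4]
gripper_width: 32.4
grip_force: 50.0
```

```bash
python3 lat.py top7 85 new
```

```text
[403.33231764  91.32255495 129.35288437] [   0.67423381 -135.72430647] [-1.32689474 -0.33218106 -0.37484974]
s max [(80, np.float64(62.4)), (100, np.float64(59.5)), (120, np.float64(27.9))]
-5 -25.7 29.1 crest 1.5 128.3
5 -25.6 28.2 crest 2.2 126.9
15 -24.8 29.3 crest 1.5 123.0
25 -25.2 29.3 crest 1.9 121.5
35 -25.1 28.9 crest 1.8 113.9
45 -23.5 27.3 crest 1.3 110.9
55 -23.0 26.5 crest 2.0 110.6
```

Request:
{"op": "carry_out", "data": {"commands": [0,0,-0.001,0,1,0,0,-0.003,0,1,0,0,-0.004,0,1,0,0,-0.004,0,1,0,0,-0.005,0,1,0,0,-0.005,0,1,0,0,-0.005,0,1], "newtons": 12}}

```text
t: 15.0
tool_pos: [403.4, 91.2, 101.9]
tcp_rot: [0.756, 0.654, -0.0, 0.0]
ft_force: [0.4, -1.7, -0.5]
gripper_width: 33.6
grip_force: 12.0
```

```bash
python3 lat.py top8 75 new
```

```text
[403.09621089  91.26150065 101.35872212] [   0.45042376 -135.82122466] [-0.35227636  0.76506255 -0.69122701]
s max [(80, np.float64(65.9)), (100, np.float64(62.4)), (120, np.float64(-85.2))]
-15 -25.1 28.1 crest 1.5 121.9
-5 -26.4 27.6 crest 1.1 118.6
5 -26.9 28.4 crest 1.3 115.9
15 -26.6 27.3 crest 0.7 113.1
25 -26.2 28.1 crest 0.7 112.8
35 -26.4 26.9 crest 1.0 110.7
45 -26.3 27.1 crest -0.0 108.4
55 -27.1 26.9 crest 0.8 106.4
65 -21.9 23.0 crest 0.3 102.5
```

Request:
{"op": "carry_out", "data": {"commands": [0,0,-0.005,0,1,0,0,-0.006,0,1,0,0,-0.006,0,1,0,0,-0.006,0,1,0,0,-0.004,0,1,0,0,-0.003,0,1,0,0,-0.002,0,1,0,0,0,0,1]}}

```text
t: 15.85
tool_pos: [403.4, 91.2, 70.2]
tcp_rot: [0.756, 0.654, -0.0, -0.0]
ft_force: [-0.8, -2.8, 0.0]
gripper_width: 33.4
grip_force: 12.0
```

```bash
python3 lat.py top9 75 new
```

```text
[403.44749037  91.21227334  70.37870771] [   0.80511812 -135.81541294] [-0.86421013 -3.04167557 -0.22680095]
s max [(80, np.float64(65.4)), (100, np.float64(64.6)), (120, np.float64(-84.7))]
-25 -23.8 27.7 crest 0.7 111.1
-15 -26.4 28.3 crest 1.3 110.6
-5 -26.3 28.1 crest 0.9 109.7
5 -26.5 28.4 crest 0.8 111.5
15 -26.4 27.7 crest 0.7 107.6
25 -25.9 27.8 crest 0.0 110.4
35 -26.9 27.3 crest 0.7 108.6
45 -26.6 27.6 crest 0.2 107.3
55 -27.0 26.6 crest -0.0 108.6
65 -24.2 25.5 crest -0.7 102.7
```

Request:
{"op": "carry_out", "data": {"commands": [0,0,-0.002,0,1,0,0,-0.001,0,1,0,0,0,0,1]}}

```text
t: 16.2
tool_pos: [403.5, 91.3, 67.4]
tcp_rot: [0.756, 0.654, 0.0, 0.0]
ft_force: [-0.3, -1.7, -0.4]
gripper_width: 33.3
grip_force: 12.0
```

Request:
{"op": "carry_out", "data": {"commands": [0,0,-0.001,0,1,0,0,0,0,0.8,0,0,0,0,0.4,0,0,0,0,0.3,0,0,0,0,0.3,0,0,0,0,0.3]}}

```text
t: 16.8
tool_pos: [403.6, 91.5, 66.5]
tcp_rot: [0.756, 0.654, 0.0, 0.0]
ft_force: [-0.3, -0.5, -0.9]
gripper_width: 63.2
grip_force: 0.0
```

```bash
python3 lat.py top10 75 new
```

```text
[403.57007402  91.44115181  66.48133559] [   0.8907546  -135.57028054] [-0.04383499  0.05949472 -0.5084611 ]
s max [(80, np.float64(63.6)), (100, np.float64(63.6)), (120, np.float64(-94.6))]
-25 -25.7 25.6 crest -0.1 105.4
-15 -27.0 27.2 crest -0.1 110.3
-5 -27.6 25.7 crest -0.2 108.4
5 -27.5 27.0 crest 0.2 110.7
15 -26.7 27.1 crest -0.4 108.7
25 -27.5 26.3 crest 0.3 109.2
35 -27.3 27.1 crest -0.0 107.2
45 -26.3 25.8 crest -0.4 110.0
55 -27.8 26.7 crest 0.1 106.3
65 -24.1 23.0 crest -0.3 103.6
```

Request:
{"op": "carry_out", "data": {"commands": [0,0,0.02,0,0.3,0,0,0.045,0,0.3,0,0,0.045,0,0.3,0,0.005,0.045,-5,0.3,-0.003,0.04,0.01,-8,0.3,-0.003,0.045,0,-8,0.3,-0.003,0.045,0,-8,0.3,-0.003,0.045,0,-8,0.3]}}

```text
t: 17.65
tool_pos: [391.6, 269.6, 231.3]
tcp_rot: [0.924, 0.383, 0.0, -0.0]
ft_force: [0.8, 0.4, -0.4]
gripper_width: 64.4
grip_force: 0.0
```

Request:
{"op": "carry_out", "data": {"commands": [-0.003,0.035,0,-8,0.3,-0.003,0.012,0,0,0.3,0,0,0,0,0.3]}}

```text
t: 17.95
tool_pos: [385.1, 315.9, 230.4]
tcp_rot: [0.946, 0.323, -0.0, 0.0]
ft_force: [-0.5, -0.1, 0.1]
gripper_width: 64.5
grip_force: 0.0
```

```bash
python3 -c "
from h import *
o=get_obs(); print(o['tool_pos'],o['tcp_rot'],o['gripper_width'],o['t'])
"
```

```text
[385.07327987 315.91698694 230.37357015] [ 9.46344570e-01  3.23158903e-01 -3.83350044e-04  3.62603376e-04] 64.4754487727761 17.95
```

Request:
{"op": "carry_out", "data": {"commands": [0,0.003,-0.045,0,0.3,0,0,-0.035,0,0.3,0,0,-0.012,0,0.3,0,0,0,0,1,0,0,0,0,1,0,0,0,0,1,0,0,0,0,1,0,0,0,0,1], "newtons": 25}}

```text
t: 18.75
tool_pos: [386.5, 319.2, 140.0]
tcp_rot: [0.947, 0.321, 0.001, -0.001]
ft_force: [-0.9, 7.2, -0.1]
gripper_width: 26.2
grip_force: 2.8
```

```bash
python3 -c "
import numpy as np
a=np.radians(np.linspace(82.8,-9.2,15)); p=np.c_[np.cos(a),np.sin(a)]*85
q=p.round(0); print(q[0],q[-1]+[374.8,236.2],np.diff(q,axis=0).astype(int).tolist())"
```

```text
[11. 84.] [458.8 222.2] [[9, -1], [10, -3], [8, -4], [9, -5], [8, -6], [7, -7], [6, -7], [5, -8], [5, -9], [3, -9], [3, -9], [1, -10], [0, -10], [-1, -10]]
```

Request:
{"op": "carry_out", "data": {"commands": [0,0,0,0,1,0,0,0,0,1]}}

```text
t: 18.95
tool_pos: [386.7, 321.9, 140.2]
tcp_rot: [0.947, 0.321, 0.003, -0.003]
ft_force: [0.9, 7.8, -2.3]
gripper_width: 17.2
grip_force: 25.0
```

Request:
{"op": "carry_out", "data": {"commands": [0.009,-0.001,0,0,1,0.01,-0.003,0,0,1,0.008,-0.004,0,0,1,0.009,-0.005,0,0,1,0.008,-0.006,0,0,1,0.007,-0.007,0,0,1,0.006,-0.007,0,0,1]}}

```text
t: 19.65
tool_pos: [444.2, 288.3, 140.0]
tcp_rot: [0.947, 0.321, 0.003, -0.002]
ft_force: [2.9, 8.1, -2.1]
gripper_width: 17.4
grip_force: 25.0
```

Request:
{"op": "carry_out", "data": {"commands": [0.005,-0.008,0,0,1,0.005,-0.009,0,0,1,0.003,-0.009,0,0,1,0.003,-0.009,0,0,1,0.001,-0.01,0,0,1,0,-0.009,0,0,1,0,0,0,0,1]}}

```text
t: 20.35
tool_pos: [461.1, 231.5, 139.9]
tcp_rot: [0.947, 0.32, 0.002, -0.001]
ft_force: [1.8, 3.2, 1.9]
gripper_width: 17.7
grip_force: 25.0
```

Request:
{"op": "carry_out", "data": {"commands": [-0.001,-0.004,0,0,1,0,-0.003,0,0,1,0,0,0,0,1]}}

```text
t: 20.65
tool_pos: [460.3, 228.1, 140.0]
tcp_rot: [0.947, 0.321, 0.003, -0.002]
ft_force: [3.7, 10.4, -0.3]
gripper_width: 17.1
grip_force: 25.0
```

Request:
{"op": "carry_out", "data": {"commands": [0,-0.002,0,0,1,0,-0.001,0,0,1,0,0,0,0,1]}}

```text
t: 20.95
tool_pos: [460.3, 227.8, 140.1]
tcp_rot: [0.947, 0.322, 0.004, -0.003]
ft_force: [3.5, 16.9, -3.0]
gripper_width: 17.0
grip_force: 25.0
```

Request:
{"op": "carry_out", "data": {"commands": [0,0,0,0,0.4,0,0,0,0,0.4,0,0,0,0,0.4,0,0,0.03,0,0.4,0,0,0.045,0,0.4,-0.01,-0.04,0.03,0,0.4,-0.01,-0.045,0,0,0.4,-0.01,-0.045,0,0,0.4]}}

```text
t: 21.75
tool_pos: [428.8, 89.7, 243.9]
tcp_rot: [0.947, 0.321, 0.001, 0.0]
ft_force: [0.9, -0.9, 0.0]
gripper_width: 54.8
grip_force: 0.0
```

Request:
{"op": "carry_out", "data": {"commands": [0,-0.045,0,0,0.4,0,-0.045,0,0,0.4,0,-0.045,0,0,0.4,0,0,0,0,0.4]}}

```text
t: 22.15
tool_pos: [428.1, -49.4, 243.4]
tcp_rot: [0.949, 0.316, -0.0, 0.001]
ft_force: [0.1, 0.1, -0.3]
gripper_width: 55.3
grip_force: 0.0
```

```bash
python3 lat.py top11 75 new
python3 - <<'E'
from h import *
for n in('top11','side'):
    c=dict(np.load(f'pics/{n}.npz')) if n!='side' else shot('side','side11'); w=world(c); hsv=cv2.cvtColor(c['color'],cv2.COLOR_RGB2HSV); X,Y,Z=w[...,0],w[...,1],w[...,2]
    r=((hsv[...,0]<6)|(hsv[...,0]>174))&(hsv[...,1]>180)&(X>300)&(X<520)&(Y>150)&(Y<400)&(Z>125)&(Z<165)
    print(n,r.sum(),np.median(w[r],0) if r.any() else '')
a=cv2.imread('pics/top11.png')[235:365,110:300]; b=cv2.imread('pics/side11.png')[130:260,200:390]
cv2.imwrite('pics/fin.png',cv2.resize(np.hstack([a,b]),None,fx=2.1,fy=2.1,interpolation=cv2.INTER_CUBIC))
E
```

```text
[428.35666524 -46.33529776 243.22644087] [  46.73525641 -267.85149107] [-0.04219764  1.18846326  1.02046428]
s max [(80, np.float64(64.9)), (100, np.float64(63.8)), (120, np.float64(10.3))]
-65 -24.8 24.6 crest 0.6 106.0
-55 -26.0 27.4 crest 0.3 106.9
-45 -27.3 27.2 crest 0.2 106.0
-35 -26.6 27.3 crest 0.0 109.4
-25 -27.5 26.5 crest 0.2 106.2
-15 -27.0 27.1 crest 0.2 107.6
-5 -32.9 42.6 crest -8.4 154.8
5 -34.0 44.1 crest -9.3 157.7
15 -32.3 38.6 crest -4.1 153.6
25 -27.6 26.2 crest 0.4 108.5
35 -27.4 27.0 crest -0.5 110.1
45 -26.7 25.6 crest -0.3 106.4
55 -27.8 26.9 crest -0.4 109.3
65 -24.1 22.8 crest -0.3 105.5
top11 60 [459.36619462 222.95323953 151.45535101]
side 0
```

View pics/fin.png

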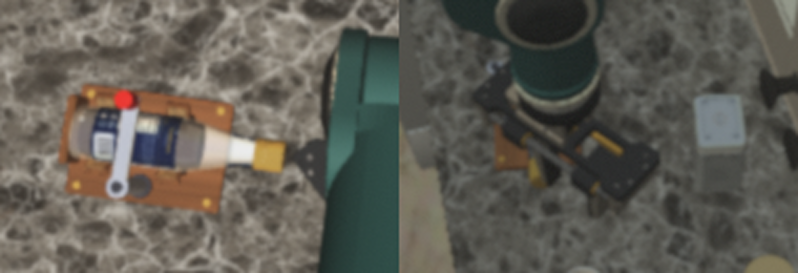

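```bash
python3 -c "
from cell import *
print(sign_off())"
```

```text
the job is handed in; nothing more can be done
None
```

The bottle lies in both V saddles with its base about 6 mm from the heel board, the keeper bar is back home square across it, and I handed the job in after about 22 s of robot time.

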